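# Load the border-rolling head with its pattern wheels

### The job

Set up the border-rolling head: loosen its keeper (it may have a left-hand thread, so feel which way it gives) and swing it fully clear, lift off the smooth blank and lay it flat in the middle of the cork mat, then slide every pattern wheel lying on the bench down the flatted arbor until each is fully home, largest first and each smaller one on top of the last. Then turn the keeper back over the arbor until it is tight against its stop, leaving the hammer, tape and pot of punches alone.

Things in the scene. Friction and masses are not known exactly. Their poses are not given: they have to be found in the camera images.
- wheel_66 (a point): centre (half-way up) of a steel pattern wheel, a disc 66 mm across and 12 mm thick, relief on its rim, 0.07 to 0.35 kg, lying flat; may be absent. z is its axis; x points from the centre square to the flat of its D-bore. Bore right through: 26 mm round, flat 8 mm from the axis, chamfered at both faces. Grip it across the rim at any yaw.
- wheel_58 (a point): centre (half-way up) of a steel pattern wheel, a disc 58 mm across and 12 mm thick, relief on its rim, 0.07 to 0.35 kg, lying flat; may be absent. z is its axis; x points from the centre square to the flat of its D-bore. Bore right through: 26 mm round, flat 8 mm from the axis, chamfered at both faces. Grip it across the rim at any yaw.
- wheel_50 (a point): centre (half-way up) of a steel pattern wheel, a disc 50 mm across and 12 mm thick, relief on its rim, 0.07 to 0.35 kg, lying flat; may be absent. z is its axis; x points from the centre square to the flat of its D-bore. Bore right through: 26 mm round, flat 8 mm from the axis, chamfered at both faces. Grip it across the rim at any yaw.
- wheel_42 (a point): centre (half-way up) of a steel pattern wheel, a disc 42 mm across and 12 mm thick, relief on its rim, 0.07 to 0.35 kg, lying flat; may be absent. z is its axis; x points from the centre square to the flat of its D-bore. Bore right through: 26 mm round, flat 8 mm from the axis, chamfered at both faces. Grip it across the rim at any yaw.
- arbor_seat (a point): centre of the seat of the fixed upright arbor, 25 mm above the bench; z up, x square to the shaft's flat. Shaft: 24 mm round, flat 7 mm from the axis, so a bore has 1 mm clearance all round and about 6 degrees of turn either way; top 60 mm above this point, its last 6 mm tapered. Home wheels stack with their centres 6, 18, 30 and 42 mm above this point.
- blank (a point): centre (half-way up) of the blank, a steel disc like the pattern wheels but with a smooth rim, 54 mm across and 12 mm thick, with the same D-bore, about 0.17 kg; it starts home on the arbor's seat. z is its axis; x points to the flat of its bore.
- mat_top (a point): centre of the top face of a square cork mat on the bench, 100 x 100 mm and 4 mm thick, fixed; z up.
- head: rolling head: green bed plate 100 x 220 x 15 mm, bolted down, origin under its centre, long along y. The arbor rises from a 36 mm collar (the seat, 10 mm high) 55 mm towards -y of the centre; the keeper's post stands 55 mm towards +y, so the two axes are 110 mm apart. A green drum 88 mm across on the post, under the keeper, hides the thread.
- keeper (a joint): keeper: flat steel bar 130 x 24 x 10 mm on the post's thread, across 6 mm above the arbor's top when tight. Angle in rad, positive anticlockwise from above: 0 = tight against its stop, as at the start. It loosens one way only (thread right- or left-hand, which cannot be seen and varies): to +1.5 or to -1.5 = fully open stop; the other way is blocked, giving only about 0.01 per N m. About 0.12 N m friction; stays where left.
- knob (a point): centre of the keeper's grip: an upright aluminium bar 40 mm long, 13 mm thick and 32 mm tall on the keeper's turning axis, turning with it; this point is half-way up, 122 mm above the bench. x points along the bar and along the keeper's long end (to the arbor when tight); z up. Pinch it across its thickness from above and twist.
- hammer: chasing hammer, 260 mm long, lying on the bench at the right; leave alone. Origin under its middle.
- tape: roll of tape, a ring 90 mm in diameter and 40 mm high, lying on the bench at the left; leave alone. Origin at the centre of its underside.
- pot: steel pot of punches, 72 mm in diameter, 75 mm high with the punches rising to about 110 mm, at the robot's left; leave alone. Origin at the centre of its underside.
Not all that is in view belongs to the job. Leave any purple look-alike of the part that bears wheel_50 alone.

How it is judged (in metres and radians):
On the way, in this order (a step that is already met when the one before it is completed fails the run):
1. the keeper is loosened and swung clear of the arbor (over 1.25 rad) ((value of joint keeper above 1.25 rad or value of joint keeper below -1.25 rad)), for 0.2 s.
2. the blank lies flat on the cork mat (horizontal distance between blank and mat_top below 0.03 m and z of blank in the frame of mat_top between 0.003 and 0.009 m and angle between blank's own z axis and vertical below 0.08 rad), for 0.2 s.
3. the 66 mm wheel is home on the arbor (if it is there) (horizontal distance between wheel_66 and arbor_seat below 0.004 m and angle between wheel_66's own z axis and vertical below 0.08 rad and angle between the x axis of wheel_66 and the x axis of arbor_seat, either way round below 0.25 rad and (z of wheel_66 in the frame of arbor_seat between 0.003 and 0.009 m or z of wheel_66 in the frame of arbor_seat between 0.015 and 0.021 m or z of wheel_66 in the frame of arbor_seat between 0.027 and 0.033 m or z of wheel_66 in the frame of arbor_seat between 0.039 and 0.045 m)), for 0.2 s.
4. the 58 mm wheel is home on the arbor (if it is there) (horizontal distance between wheel_58 and arbor_seat below 0.004 m and angle between wheel_58's own z axis and vertical below 0.08 rad and angle between the x axis of wheel_58 and the x axis of arbor_seat, either way round below 0.25 rad and (z of wheel_58 in the frame of arbor_seat between 0.003 and 0.009 m or z of wheel_58 in the frame of arbor_seat between 0.015 and 0.021 m or z of wheel_58 in the frame of arbor_seat between 0.027 and 0.033 m or z of wheel_58 in the frame of arbor_seat between 0.039 and 0.045 m)), for 0.2 s.
5. the 50 mm wheel is home on the arbor (if it is there) (horizontal distance between wheel_50 and arbor_seat below 0.004 m and angle between wheel_50's own z axis and vertical below 0.08 rad and angle between the x axis of wheel_50 and the x axis of arbor_seat, either way round below 0.25 rad and (z of wheel_50 in the frame of arbor_seat between 0.003 and 0.009 m or z of wheel_50 in the frame of arbor_seat between 0.015 and 0.021 m or z of wheel_50 in the frame of arbor_seat between 0.027 and 0.033 m or z of wheel_50 in the frame of arbor_seat between 0.039 and 0.045 m)), for 0.2 s.
6. the 42 mm wheel is home on the arbor (if it is there) (horizontal distance between wheel_42 and arbor_seat below 0.004 m and angle between wheel_42's own z axis and vertical below 0.08 rad and angle between the x axis of wheel_42 and the x axis of arbor_seat, either way round below 0.25 rad and (z of wheel_42 in the frame of arbor_seat between 0.003 and 0.009 m or z of wheel_42 in the frame of arbor_seat between 0.015 and 0.021 m or z of wheel_42 in the frame of arbor_seat between 0.027 and 0.033 m or z of wheel_42 in the frame of arbor_seat between 0.039 and 0.045 m)), for 0.2 s.
7. the keeper is back over the arbor, within 0.12 rad of its tight stop (value of joint keeper between -0.12 and 0.12 rad), for 0.2 s.
At the end, for the whole second after the job is handed in: Blank flat on the cork mat within 30 mm of its middle; every wheel present home on the arbor (4 mm of the axis, tilt under 0.08 rad, flats matched to 0.25 rad, within 3 mm of a stack level, larger below smaller); keeper within 0.12 rad of its tight stop (all of step 2 and all of step 3 and all of step 4 and all of step 5 and all of step 6 and all of step 7 and z of each of wheel_58, wheel_50, wheel_42 in the frame of wheel_66 above 0.009 m and z of each of wheel_50, wheel_42 in the frame of wheel_58 above 0.009 m and z of wheel_42 in the frame of wheel_50 above 0.009 m); the robot touches nothing.
It fails at once if the hammer is moved by more than 3 cm (distance of hammer from where it was at the start of the episode above 0.03 m).
It fails at once if the tape is moved by more than 3 cm (distance of tape from where it was at the start of the episode above 0.03 m).
It fails at once if the pot is moved by more than 3 cm (distance of pot from where it was at the start of the episode above 0.03 m).
Of stop_left, stop_right only 1 to 1 are there at a start; the rules pass over those that are not, and their reading is None.
Of wheel_66_body, wheel_58_body, wheel_50_body, wheel_42_body only 3 to 4 are there at a start; the rules pass over those that are not, and their reading is None.
At some moment in a run one of wheel_66_body, wheel_58_body, wheel_50_body, wheel_42_body may be knocked a few centimetres aside while the robot is not near it.
Once in a run the grip may slacken for a moment while it holds something.
It also fails if it takes over 208 s, if anything falls off the work surface, if the arm or the gripper's body presses on something with over 40 N, if the wrist force passes 120 N, or if a joint passes its speed limit or range.

### The arm

A 6-joint arm with a two-finger parallel gripper is mounted at the origin on the work surface. World frame = base frame: x ahead of the robot, y to its left, z up, the work surface at z = 0. Lengths are in mm, angles in degrees, forces in N, time in s.
With the tool pointing down it reaches from about 300 to 850 mm from the base axis. Payload 4.2 kg.
Tool frame: the origin (TCP) lies between the finger pads; the fingertips stand ahead of it and the grasp point (between the pads) lies 3 mm ahead of it (nose_length is the z of the fingertips in the tool frame, in mm); z points along the fingers, y is the line along which they close (so a half turn about z gives the same grasp; the last joint's range is limited). The gripper opens to 91 mm and grips with 3 to 60 N. Pads are 32 mm wide; open, the fingers measure 118 mm over their backs; the gripper's body (76 mm by 178 mm) begins 60 mm behind the grasp point.
Start: joints at [-66.635, 18.312, 89.639, -0, 72.044, -1.146], TCP at [238.555, -523.195, 235.976] pointing down, gripper open.
Joint ranges: [-177.97, 177.97], [-48.28, 115.42], [12.27, 149.76], [-77.06, 257.06], [2.81, 150.46], [-146.56, 146.56]. Speed limits (degrees/s): [147.25, 147.25, 180, 180, 180, 180].

### API

Orientations are given as [roll, pitch, yaw] about the fixed x, y, z axes, in that order (R = Rz(yaw) Ry(pitch) Rx(roll)).
In Python, from workcell import state, grab_frame, camera_params, job_done, nose_length gives the robot as it stands.
- The arm moves only by the tool step_arm, never from a script. Its argument "plan" is a list that holds one entry, the list of rows, each a list of 5 numbers: the shift along the tool's x, y, z in cm, then the turn about the tool's z in rad, then the opening, from 0 (shut) to 1 (fully open). In form: [[[x, y, z, turn, gripper], ...]]. A call has 1 to 20 rows; each row is the pose to reach, as a shift and turn from the pose commanded when the call began, along the tool's axes at that moment; what a row does not reach only later rows make up. A row lasts 1/8 s, in which the tool goes at most 62.5 mm and 10.7 degrees, less where a joint would pass 70% of its speed; a pose out of reach is approached as far as the arm can. A call with a gripper value outside its range is refused whole. The fingers move at their own pace and stop on an object; "newtons" is the grip in N (left out, the last holds). Time passes only in rows, so rows that repeat a pose let the fingers close. It gives the time, the measured TCP pose, the force, the opening and the grip force at its end, in the units of the state.
- state(): the state, without advancing time (a new reading comes with each control period).
- grab_frame(name): name is "scene" or "top" or "wrist"; returns the picture (420x560x3 uint8, blue, green, red); there is no depth.
- camera_params(name): a dict with "camera_matrix" (3x3 intrinsics, pixels), "R" (3x3) and "t" (3): a world point X has camera coordinates R X + t; the wrist camera has in their place "mount" (4x4, takes a point from camera to tool coordinates, whose origin is the TCP and whose axes are the flange's). Camera axes: x right, y down, z forward; pixel columns grow to the right and rows downward; lengths in mm; the calibration is good to about 2 mm. The wrist camera is an equidistant fisheye: a pixel r from the principal point sees the ray r / f radians off the axis. A picture is of the moment at which its call begins: read the wrist's pose just before it. camera_params takes no time and is no camera call.
- job_done(): hands the job in; it is judged then, once.
The state is a dict: "time_s": time; "qpos": joint angles; "qvel": joint speeds; "effort": joint torques, N m; "ee_pos": TCP position; "ee_rot": TCP orientation; "force": force on the tool from outside, world axes, zero at the start; "torque": the same for the moment, N m; "gripper_width": finger opening in mm; "gripper_force": force on a finger pad.
Only numpy, scipy, OpenCV 4.12 (cv2) and the standard library are available. Lean on these libraries where they do the work, as an engineer would, in place of code of your own. Each camera call takes 0.05 s, during which the arm holds its last target. There are 200 camera calls.

## Working session

There is one attempt and no reset: what is moved stays moved. The work goes in short steps, Python scripts to look and compute and a tool call to move; the robot and the scene stay as the last step left them, time stands still between calls to the robot, and variables do not carry over. Pictures are saved under pics/ and viewed, at most 14 in all, crops included, and the job is handed in when it is done.

Besides the shell and the picture viewer there is one more tool, called after "Call:" as name([rows], argument=value, ...), one row to a line, values as JSON. step_arm: Moves the arm, as the interface text tells. Its arguments: {"type":"object","properties":{"plan":{"type":"array","items":{"type":"array","items":{"type":"array","items":{"type":"number"}}}},"newtons":{"type":"number"}},"required":["plan"]}

```bash
mkdir -p pics; ls; cat > h.py <<'E'
import numpy as np, cv2
from workcell import *
E
python3 - <<'E'
from h import *
print(state(), nose_length if not callable(nose_length) else nose_length())
for n in ("scene","top","wrist"):
    print(n,camera_params(n)); cv2.imwrite(f"pics/{n}0.png",grab_frame(n))
E
```

```text
pics
{'time_s': 0.0, 'qpos': array([-6.66354291e+01,  1.83525685e+01,  8.97069838e+01, -8.76984937e-05,
        7.20434361e+01, -1.14723496e+00]), 'qvel': array([ 0.04879292,  0.01263746,  0.13964421, -0.03079349,  0.01867527,
       -0.0833397 ]), 'effort': array([-2.63066730e-03, -4.12460160e+01, -2.31977230e+01,  7.25586363e-02,
        4.59657738e-02, -1.59417891e-04]), 'ee_pos': array([ 238.35891836, -522.75400831,  235.1070349 ]), 'ee_rot': array([-1.79897031e+02, -1.97863874e-03,  2.45118312e+01]), 'force': array([ 0.32089742,  1.43201977, -1.04331284]), 'torque': array([ 0.03302777,  0.01337492, -0.00636024]), 'gripper_force': 0.0, 'gripper_width': 91.07299455577376} 22.0
scene {'camera_matrix': array([[441.07641629,   0.        , 273.9991152 ],
       [  0.        , 441.07641629, 206.77638849],
       [  0.        ,   0.        ,   1.        ]]), 'R': array([[ 0.25179575,  0.96771923,  0.01088066],
       [ 0.66364558, -0.16447235, -0.729742  ],
       [-0.7043958 ,  0.19096683, -0.68363603]]), 't': array([-139.20782646, -314.15981129, 1553.05320491])}
top {'camera_matrix': 
[... 194 characters left out ...]
 0.00328169],
       [-0.97319476, -0.06182944, -0.22151543],
       [ 0.22128185,  0.0106865 , -0.97515134]]), 't': array([ -50.44753915,  587.76909024, 1229.29929473])}
wrist {'camera_matrix': array([[325.1922621 ,   0.        , 273.17403493],
       [  0.        , 325.1922621 , 207.29484776],
       [  0.        ,   0.        ,   1.        ]]), 'mount': array([[ 6.19708971e-04, -9.67013402e-01, -2.54724745e-01,
         7.08382916e+01],
       [ 9.99999743e-01,  5.07666312e-04,  5.05599424e-04,
         7.18137359e-01],
       [-3.59606247e-04, -2.54724993e-01,  9.67013469e-01,
        -1.48954262e+02],
       [ 0.00000000e+00,  0.00000000e+00,  0.00000000e+00,
         1.00000000e+00]])}
```

View top.

```bash
python3 - <<'E'
from h import *
a=cv2.imread("pics/top0.png");cv2.imwrite("pics/top0b.png",cv2.resize(a,(800,600),interpolation=cv2.INTER_CUBIC))
E
```

```text
(no output)
```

View pics/top0b.png

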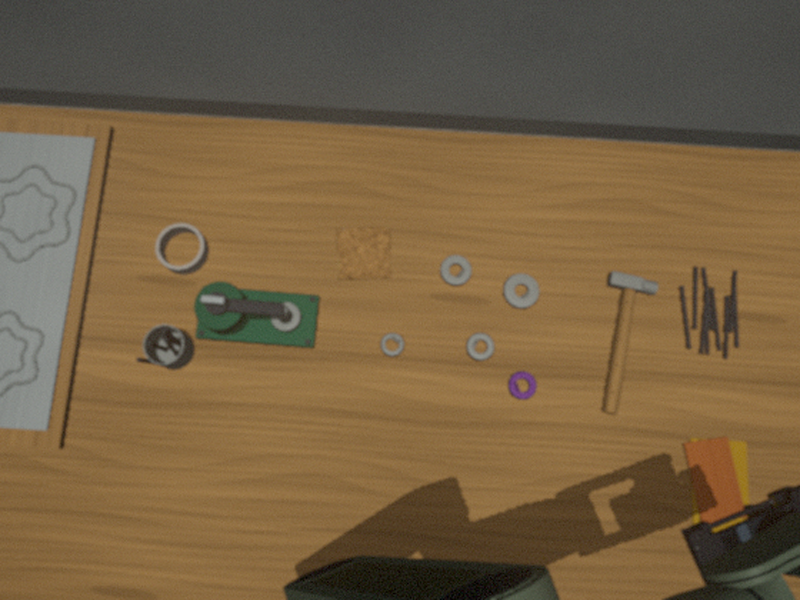

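View pics/scene0.png

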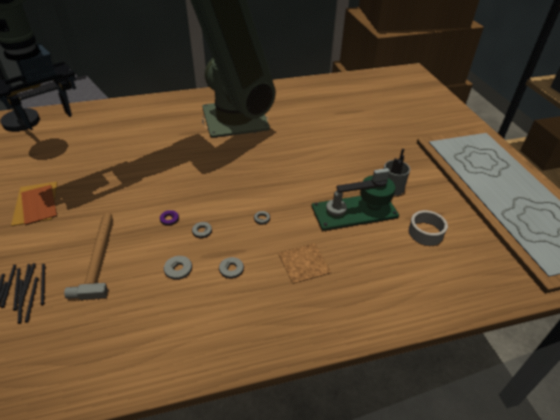

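```bash
cat > h.py <<'E'
import numpy as np, cv2
from scipy.spatial.transform import Rotation as Ro
from workcell import *
P={n:camera_params(n) for n in("scene","top","wrist")}
def pose(s=None):
    s=s or state(); return Ro.from_euler('xyz',s['ee_rot'],degrees=True).as_matrix(),np.array(s['ee_pos'])
def ray(n,px,ps=None):
    "origin and direction (world) of pixel"
    K=P[n]['camera_matrix']; u=(np.array(px,float)-K[:2,2])/K[0,0]
    if n!="wrist":
        R=P[n]['R']; return -R.T@P[n]['t'], R.T@np.r_[u,1]
    th=np.linalg.norm(u); d=np.r_[u/max(th,1e-9)*np.sin(th),np.cos(th)]
    M=P[n]['mount']; R,p=ps or pose()
    return R@M[:3,3]+p, R@M[:3,:3]@d
def onz(n,px,z,ps=None):
    o,d=ray(n,px,ps); return o+d*(z-o[2])/d[2]
def proj(n,X,ps=None):
    K=P[n]['camera_matrix']
    if n!="wrist":
        c=P[n]['R']@np.array(X,float)+P[n]['t']; return K[:2,:2]@(c[:2]/c[2])+K[:2,2]
    M=P[n]['mount']; R,p=ps or pose()
    c=M[:3,:3].T@(R.T@(np.array(X,float)-p)-M[:3,3]); r=np.hypot(*c[:2])
    return K[:2,2]+K[0,0]*np.arctan2(r,c[2])*c[:2]/max(r,1e-9)
def tri(a,b):
    "closest point of two rays, and gap"
    (o,d),(p,e)=a,b; d=d/np.linalg.norm(d); e=e/np.linalg.norm(e)
    k=np.linalg.lstsq(np.c_[d,-e],p-o,rcond=None)[0]; A=o+d*k[0]; B=p+e*k[1]
    return (A+B)/2,np.linalg.norm(A-B)
def snap(name,n="wrist",crop=None,scale=1):
    "picture with the pose before it; saves it"
    ps=pose(); im=grab_frame(n); v=im if crop is None else im[crop[1]:crop[3],crop[0]:crop[2]]
    cv2.imwrite(f"pics/{name}.png",cv2.resize(v,None,fx=scale,fy=scale,interpolation=cv2.INTER_CUBIC)); np.savez(f"pics/{name}.npz",im=im,R=ps[0],p=ps[1]); return im,ps
def go(x,y,z,yaw=None):
    "shift in tool cm and turn rad to reach world x y z (mm), yaw deg"
    R,p=pose(); d=R.T@(np.array([x,y,z])-p)/10; y0=state()['ee_rot'][2]
    t=0 if yaw is None else -np.radians((yaw-y0+180)%360-180)
    print("move",np.round(d,2),"turn",round(float(t),3),"at",np.round(p,1),"yaw",round(float(y0),2))
E
python3 - <<'E'
from h import *
a=cv2.imread("pics/top0.png"); s=cv2.imread("pics/scene0.png")
for n,im in(("top",a),("scene",s)):
    hsv=cv2.cvtColor(im,cv2.COLOR_BGR2HSV); m=((hsv[...,1]<60)&(hsv[...,2]>75)).astype(np.uint8)
    c,h=cv2.findContours(m,cv2.RETR_EXTERNAL,cv2.CHAIN_APPROX_NONE)
    for k in c:
        if 80<cv2.contourArea(k)<2500:
            x,y,w,hh=cv2.boundingRect(k); e=cv2.fitEllipse(k)
            print(n,np.round(e[0],1),np.round(e[1],1),np.round(onz(n,e[0],8),0),cv2.contourArea(k))
print("knob",tri(ray("top",(149,209.5)),ray("scene",(380,176))))
print("arbor",onz("top",(200,222),85))
for q in((237,177),(273,159),(273,195),(238,159)): print("mat?",onz("top",q,4))
for q in((138,237),(144,201),(222.5,207),(219.5,242)): print("bed",onz("top",q,15))
print("tape",onz("top",(126,173),40),"pot",onz("top",(117,241),75))
E
```

```text
top [371.7 415.2] [10.3 28.8] [ 100. -290.    8.] 153.0
top [546.1 406.7] [21.4 54.8] [ 146. -717.    8.] 286.0
top [535.4 395.5] [ 6.1 51.7] [ 170. -692.    8.] 167.0
top [335.8 242.2] [17.8 18.4] [ 520. -188.    8.] 256.5
top [274.3 240.7] [14.9 15.1] [514. -27.   8.] 174.5
top [114.7 241.2] [26.9 29.1] [486. 390.   8.] 609.5
top [200.4 221.9] [18.7 21.5] [552. 171.   8.] 236.0
top [148.2 208.8] [ 8.1 19.2] [578. 313.   8.] 113.5
top [364.5 203.2] [23.  23.8] [ 630. -261.    8.] 428.0
top [441.8 197.3] [ 9.4 40.4] [ 660. -468.    8.] 264.5
top [318.8 188.7] [20.  20.4] [ 662. -138.    8.] 319.5
top [125.9 172.7] [32.3 34. ] [674. 385.   8.] 858.0
scene [542.  400.8] [20.2 43.6] [1123.  371.    8.] 544.5
scene [517.3 341.7] [43.  79.8] [1005.  405.    8.] 1901.0
scene [ 86.3 288.6] [ 8.5 47.3] [ 647. -466.    8.] 280.0
scene [230.9 266.6] [17.4 22.9] [ 664. -135.    8.] 311.5
scene [177.2 266.3] [19.9 26.8] [ 632. -259.    8.] 417.0
scene [201.5 228.8] [12.7 17.8] [ 522. -186.    8.] 176.0
scene [261.5 216.5] [ 9.5 14. ] [515. -25.   8.] 102.0
scene [428.7 223.1] [22.8 36. ] [646. 3
[... 182 characters left out ...]
scene [485.3 109.9] [18.  51.7] [174. 888.   8.] 657.5
scene [85.8 91.5] [21.6 35.9] [-298. -510.    8.] 474.0
knob (array([553.40267361, 281.6088636 , 118.15647112]), np.float64(1.725924789114838))
arbor [536.89509754 160.56892077  85.        ]
mat? [682.10396142  84.45836708   4.        ]
mat? [739.30288241  -9.66669834   4.        ]
mat? [638.1313877  -15.92893616   4.        ]
mat? [733.21257131  85.68954363   4.        ]
bed [500.02856999 328.9757527   15.        ]
bed [597.21458635 324.73902337  15.        ]
bed [594.14148042 115.45989741  15.        ]
bed [500.32844882 115.42770535  15.        ]
tape [664.12665145 374.3193215   40.        ] pot [477.7217344  363.61273766  75.        ]
```

```bash
python3 - <<'E'
from h import *
go(550,250,260,90)
E
```

```text
move [ 60.42 -57.4   -2.39] turn -1.143 at [ 238.4 -522.9  235.3] yaw 24.51
```

Call:
step_arm([
  [[60.4, -57.4, -2.4, -1.143, 1], [60.4, -57.4, -2.4, -1.143, 1], [60.4, -57.4, -2.4, -1.143, 1], [60.4, -57.4, -2.4, -1.143, 1], [60.4, -57.4, -2.4, -1.143, 1], [60.4, -57.4, -2.4, -1.143, 1], [60.4, -57.4, -2.4, -1.143, 1], [60.4, -57.4, -2.4, -1.143, 1], [60.4, -57.4, -2.4, -1.143, 1], [60.4, -57.4, -2.4, -1.143, 1], [60.4, -57.4, -2.4, -1.143, 1], [60.4, -57.4, -2.4, -1.143, 1], [60.4, -57.4, -2.4, -1.143, 1], [60.4, -57.4, -2.4, -1.143, 1], [60.4, -57.4, -2.4, -1.143, 1], [60.4, -57.4, -2.4, -1.143, 1], [60.4, -57.4, -2.4, -1.143, 1], [60.4, -57.4, -2.4, -1.143, 1]],
])

```text
time_s: 2.4
ee_pos: [549.8, 248.5, 260.4]
ee_rot: [180.0, 0.0, 89.9]
force: [1.1, 0.2, 0.1]
gripper_width: 91.1
gripper_force: 0.0
```

```bash
python3 - <<'E'
from h import *
print(state()['time_s'],pose()[1],state()['ee_rot'])
snap("w1",scale=1.4)
E
```

```text
2.4 [549.83936256 248.51096736 260.37475717] [1.79974959e+02 3.38203521e-03 8.99192483e+01]
```

View pics/w1.png

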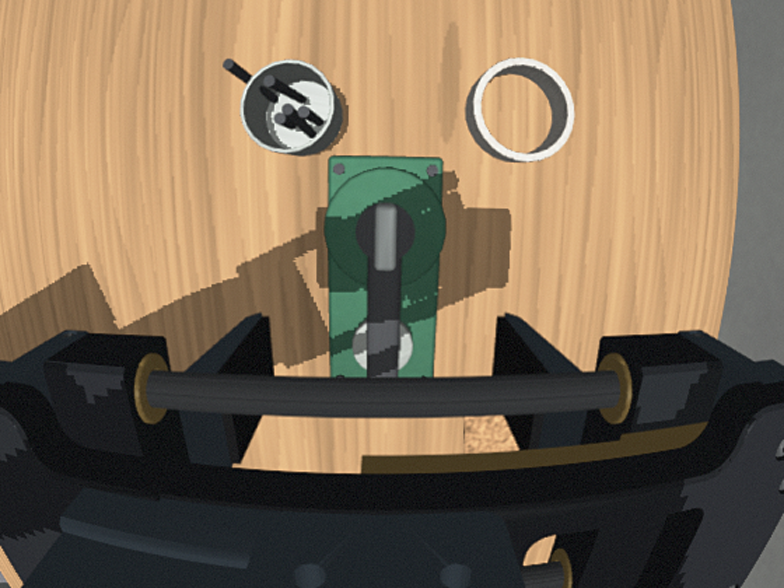

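```bash
python3 - <<'E'
from h import *
d=np.load("pics/w1.npz"); ps=(d['R'],d['p']); a=cv2.imread("pics/top0.png")
for q in((386,206),(386,270),(386,238),(376,240),(396,240)): print("knob138",onz("wrist",np.array(q)/1.4,138,ps))
print("tri",tri(ray("wrist",(275.7,170),ps),ray("top",(148.7,209.2))))
print("drum", onz("wrist",np.array((385,225))/1.4,85,ps))
for q in((329,157),(443,157),(330,375),(434,375)): print("bed",onz("wrist",np.array(q)/1.4,15,ps))
for q in((353,345),(413,345)): print("collar/blank",onz("wrist",np.array(q)/1.4,37,ps))
R,p=ps
for z in(-20,3,22,40): print(z, 1.4*proj("wrist",p+R@[0,0,z],ps), 1.4*proj("wrist",p+R@[0,30,z],ps), 1.4*proj("wrist",p+R@[0,-30,z],ps))
E
```

```text
knob138 [551.70488537 299.33484576 138.        ]
knob138 [551.72906453 260.33151637 138.        ]
knob138 [551.71332332 280.03109723 138.        ]
knob138 [545.70091993 278.82013907 138.        ]
knob138 [557.72939686 278.8168716  138.        ]
tri (array([551.5493686 , 279.39650933, 132.91506385]), np.float64(0.4327425641036435))
drum [551.42733662 281.80869469  85.        ]
bed [503.81045217 333.41351318  15.        ]
bed [601.70613049 333.48766645  15.        ]
bed [499.26411519 131.18530305  15.        ]
bed [598.90556187 131.09995515  15.        ]
collar/blank [523.6489631  171.16716833  37.        ]
collar/blank [576.40076124 171.11107598  37.        ]
-20 [383.50447625 400.96012918] [475.9950111 399.4658633] [290.91963283 399.43140307]
3 [383.37098489 370.92144586] [464.4147506  370.09877879] [302.26325912 370.04476568]
22 [383.28246897 351.20506973] [456.67970048 350.70786569] [309.83749234 350.64668061]
40 [383.21232297 335.69107094] [450.52043121 335.39167508] [315.86725388 335.32774983]
```

Call:
step_arm([
  [[3.15, 0.19, 6, 0.015, 0.6], [3.15, 0.19, 6, 0.015, 0.6], [3.15, 0.19, 12.9, 0.015, 0.6], [3.15, 0.19, 12.9, 0.015, 0.6], [3.15, 0.19, 12.9, 0.015, 0.6], [3.15, 0.19, 12.9, 0.015, 0], [3.15, 0.19, 12.9, 0.015, 0], [3.15, 0.19, 12.9, 0.015, 0], [3.15, 0.19, 12.9, 0.015, 0], [3.15, 0.19, 12.9, 0.015, 0], [3.15, 0.19, 12.9, 0.015, 0], [3.15, 0.19, 12.9, 0.015, 0], [3.15, 0.19, 12.9, 0.015, 0]],
], newtons=45)

```text
time_s: 4.08
ee_pos: [551.4, 281.2, 131.1]
ee_rot: [-180.0, 0.0, 89.1]
force: [-3.4, -0.2, 5.2]
gripper_width: 12.6
gripper_force: 45.0
```

Call:
step_arm([
  [[0, 0, 0, 0.06, 0], [0, 0, 0, 0.12, 0], [0, 0, 0, 0.18, 0], [0, 0, 0, 0.18, 0]],
])

```text
time_s: 4.58
ee_pos: [551.5, 281.2, 131.1]
ee_rot: [-180.0, 0.0, 78.8]
force: [-4.0, 0.4, 5.2]
gripper_width: 12.5
gripper_force: 45.0
```

```bash
python3 - <<'E'
from h import *
s=state();print(s['torque'],s['force'],s['ee_rot'],s['gripper_width'],s['qpos'])
E
```

```text
[-0.05488139  0.66139804 -0.09462262] [-4.02253326  0.41384482  5.193064  ] [-1.79961695e+02  7.95873265e-03  7.88431441e+01] 12.516715774039433 [2.59399737e+01 2.67603654e+01 9.21937460e+01 1.91434114e-02
 6.10812434e+01 3.70875699e+01]
```

Call:
step_arm([
  [[0, 0, 0, 0.17, 0], [0, 0, 0, 0.34, 0], [0, 0, 0, 0.51, 0], [0, 0, 0, 0.68, 0], [0, 0, 0, 0.85, 0], [0, 0, 0, 1.02, 0], [0, 0, 0, 1.15, 0], [0, 0, 0, 1.27, 0], [0, 0, 0, 1.27, 0], [0, 0, 0, 1.27, 0], [0, 0, 0, 1.27, 0]],
])

```text
time_s: 5.95
ee_pos: [551.9, 280.8, 131.1]
ee_rot: [180.0, -0.0, 6.2]
force: [-3.3, -1.3, 5.7]
gripper_width: 12.7
gripper_force: 45.0
```

```bash
python3 - <<'E'
from h import *
s=state();print(s['torque'],s['force'],s['ee_rot'],s['gripper_width'],s['qpos'])
E
```

```text
[-0.30403829  0.59951065 -0.10554008] [-3.25817467 -1.2631172   5.74131352] [ 1.79966426e+02 -1.23260945e-03  6.19723104e+00] 12.726657232955468 [ 2.59161555e+01  2.67695974e+01  9.21876016e+01 -3.65922562e-02
  6.10529736e+01  1.09736638e+02]
```

Call:
step_arm([
  [[0, 0, 0, 0, 0.5], [0, 0, 0, 0, 0.5], [0, 0, 0, 0, 0.5], [0, 0, -6, 0, 0.5], [0, 0, -10, 0, 0.5], [-2, 11, -10, -0.7, 1], [-2, 11, -10, -1.44, 1], [-2, 11, -10, -1.44, 1], [-2, 11, -10, -1.44, 1], [-2, 11, -10, -1.44, 1], [-2, 11, -10, -1.44, 1], [-2, 11, -10, -1.44, 1], [-2, 11, -10, -1.44, 1], [-2, 11, -10, -1.44, 1], [-2, 11, -10, -1.44, 1], [-2, 11, -10, -1.44, 1]],
])

```text
time_s: 7.95
ee_pos: [543.7, 169.7, 230.9]
ee_rot: [180.0, 0.0, 88.5]
force: [0.2, -0.7, -0.0]
gripper_width: 91.0
gripper_force: 0.0
```

```bash
python3 - <<'E'
from h import *
print(state()['time_s'],pose()[1],state()['ee_rot'])
im,ps=snap("w2",crop=(150,50,410,245),scale=3)
for z in(85,37,31): print(proj("wrist",[550,170,z],ps))
E
```

```text
7.95 [543.6548157  169.66914715 230.88788969] [1.79995911e+02 4.69391889e-03 8.85164501e+01]
[280.297354   199.38344774]
[279.34303576 189.06002399]
[279.24113141 187.96105635]
```

View pics/w2.png

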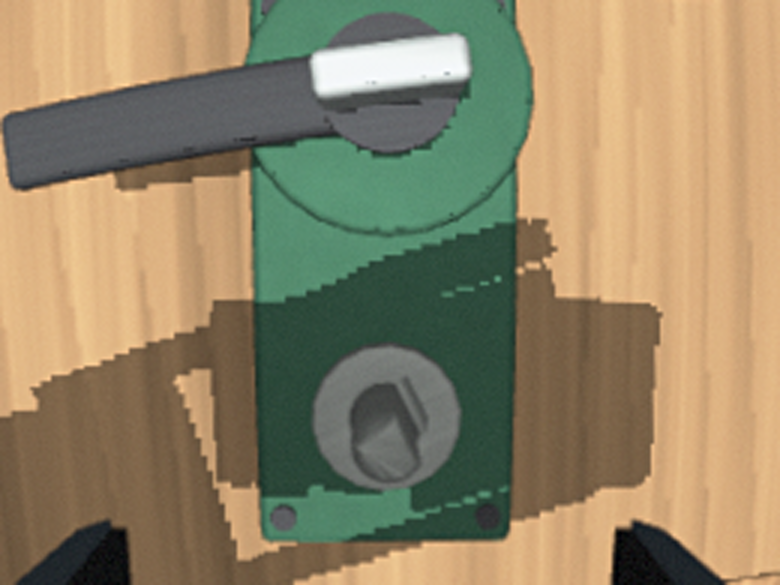

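Call:
step_arm([
  [[-6, 0.7, 0, 0, 1], [-6.9, 0.7, 6, 0, 1], [-6.9, 0.7, 8, 0, 1], [-6.9, 0.7, 8, 0, 1], [-6.9, 0.7, 8, 0, 1], [-6.9, 0.7, 8, 0, 1]],
])

```text
time_s: 8.75
ee_pos: [549.8, 100.9, 152.4]
ee_rot: [179.8, -0.0, 88.6]
force: [0.4, -0.5, 0.6]
gripper_width: 91.1
gripper_force: 0.0
```

```bash
python3 - <<'E'
from h import *
print(state()['time_s'],pose()[1],state()['ee_rot'])
im,ps=pose() and snap("w3")
c=proj("wrist",[551,170,70],ps).astype(int);print(c)
x0,y0=c[0]-50,c[1]-50
v=im[y0:y0+100,x0:x0+100]; v=np.clip(v.astype(float)*1.6,0,255).astype(np.uint8)
cv2.imwrite("pics/w3c.png",cv2.resize(v,(600,600),interpolation=cv2.INTER_CUBIC)); print(x0,y0)
E
```

```text
8.75 [549.79928818 100.91186296 152.40543183] [ 1.79830022e+02 -2.65735358e-02  8.85903650e+01]
[272 125]
222 75
```

View pics/w3c.png

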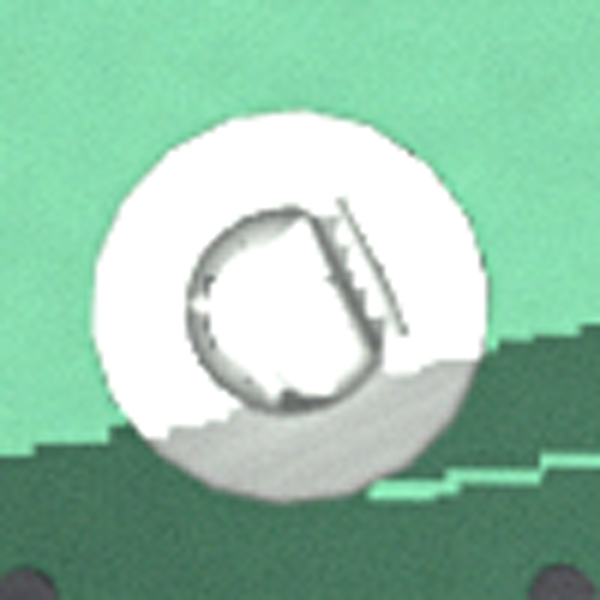

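```bash
python3 - <<'E'
from h import *
d=np.load("pics/w3.npz"); ps=(d['R'],d['p']); im=d['im']
A=onz("wrist",(222+289.5/6-.4,75+309.5/6-.4),79,ps); B=onz("wrist",(222+290/6-.4,75+306/6-.4),37,ps); print("arbor",A,"blank",B)
d2=np.load("pics/w2.npz"); ps2=(d2['R'],d2['p']); print("blank from w2",onz("wrist",(150+387/3-.3,50+418/3-.3),37,ps2), "tri",tri(ray("wrist",(279-.3,189.3-.3),ps2),ray("wrist",(222+290/6-.4,75+306/6-.4),ps)))
def lin(p,q,z): 
    a,b=[onz("wrist",(222+u[0]/6,75+u[1]/6),z,ps) for u in(p,q)]; v=b-a; print("normal",np.degrees(np.arctan2(v[0],-v[1])), "dist",np.dot(np.array([-v[1],v[0]])/np.hypot(v[0],v[1]),(a-A)[:2]))
lin((340,200),(404,333),37); lin((318,228),(383,347),80);lin((303,222),(375,350),85)
# mat from wrist later; mat from top/scene colours
for n in("top","scene"):
    h=cv2.imread(f"pics/{n}0.png"); 
print(np.round([onz("top",(254.8,177.8),4)]), onz("scene",(305,263),4))
go(A[0],A[1],130,90)
E
```

```text
arbor [549.10240718 169.73907128  79.        ] blank [548.87292873 169.88756649  37.        ]
blank from w2 [549.30812056 170.04717463  37.        ] tri (array([549.09292215, 169.90489193,  36.23474859]), np.float64(0.45286782206999093))
normal 24.250262027577723 dist 12.249854075343249
normal 27.141866501031128 dist 7.3412306347026774
normal 27.811168607438063 dist 6.188518006535979
[[683.  36.   4.]] [693.42694937  41.07272061   4.        ]
move [ 6.88 -0.23  2.22] turn -0.025 at [549.6 100.9 152.2] yaw 88.59
```

Call:
step_arm([
  [[6, -0.05, 0, -0.025, 1], [6.88, -0.05, 0, -0.025, 1], [6.88, -0.05, 0, -0.025, 1], [6.88, -0.05, 5, -0.025, 1], [6.88, -0.05, 9, -0.025, 1], [6.88, -0.05, 10.35, -0.025, 1], [6.88, -0.05, 10.35, -0.025, 1], [6.88, -0.05, 10.35, -0.025, 1], [6.88, -0.05, 10.35, -0.025, 0], [6.88, -0.05, 10.35, -0.025, 0], [6.88, -0.05, 10.35, -0.025, 0], [6.88, -0.05, 10.35, -0.025, 0], [6.88, -0.05, 10.35, -0.025, 0], [6.88, -0.05, 10.35, -0.025, 0]],
], newtons=25)

```text
time_s: 10.55
ee_pos: [550.0, 169.3, 47.5]
ee_rot: [-180.0, 0.0, 90.0]
force: [-1.0, -0.5, 1.8]
gripper_width: 52.7
gripper_force: 25.0
```

Call:
step_arm([
  [[0, 0, -1, 0, 0], [0, 0, -3, 0, 0], [0, 0, -6, 0, 0], [0, 0, -9, 0, 0], [0, 0, -12, 0, 0], [0, 0, -12, 0, 0]],
])

```text
time_s: 11.3
ee_pos: [551.6, 169.7, 169.9]
ee_rot: [179.7, -0.1, 90.0]
force: [0.1, -0.6, -2.6]
gripper_width: 53.3
gripper_force: 25.0
```

```bash
python3 - <<'E'
from h import *
print(state()['time_s'],state()['force'],state()['gripper_width'])
im,ps=snap("w4",scale=1.4); go(686,37,170,90); print(ps[1],[proj("wrist",ps[1]+ps[0]@[0,0,z],ps)*1.4 for z in(10,17)])
E
```

```text
11.3 [ 0.0789535  -0.56029803 -2.6418143 ] 53.34179440631527
move [-13.23  13.57  -0.19] turn -0.0 at [550.4 169.3 167.9] yaw 90.0
[551.58935735 169.66847371 169.86849302] [array([383.3368015 , 363.19847369]), array([383.30458229, 356.02393466])]
```

View pics/w4.png

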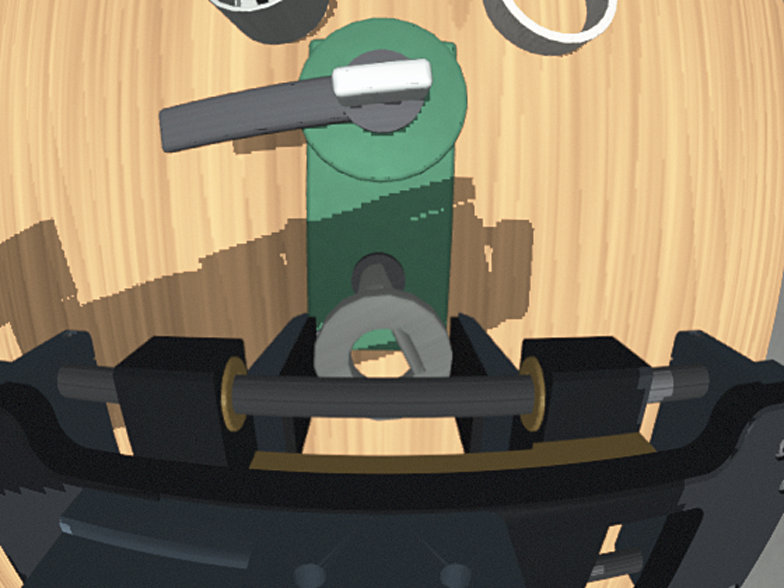

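Call:
step_arm([
  [[-6, 6, 0, 0, 0], [-13.1, 13.5, 0, 0, 0], [-13.1, 13.5, 0, 0, 0], [-13.1, 13.5, 0, 0, 0], [-13.1, 13.5, 5, 0, 0], [-13.1, 13.5, 10, 0, 0], [-13.1, 13.5, 13, 0, 0], [-13.1, 13.5, 14.0, 0, 0], [-13.1, 13.5, 14.0, 0, 0], [-13.1, 13.5, 14.0, 0, 0]],
])

```text
time_s: 12.6
ee_pos: [684.6, 38.8, 27.2]
ee_rot: [-180.0, -0.0, 90.0]
force: [0.3, -0.4, -2.5]
gripper_width: 53.0
gripper_force: 25.0
```

Call:
step_arm([
  [[0, 0, 0.08, 0, 0], [0, 0, 0.08, 0, 1], [0, 0, 0.08, 0, 1], [0, 0, 0.08, 0, 1], [0, 0, -3, 0, 1], [0, 0, -10.3, 0, 1], [0, 0, -10.3, 0, 1], [-37, -5.4, -10.3, 0, 1], [-37, -5.4, -10.3, 0, 1], [-37, -5.4, -10.3, 0, 1], [-37, -5.4, -10.3, 0, 1], [-37, -5.4, -10.3, 0, 1], [-37, -5.4, -10.3, 0, 1], [-37, -5.4, -10.3, 0, 1], [-37, -5.4, -10.3, 0, 1], [-37, -5.4, -10.3, 0, 1]],
])

```text
time_s: 14.6
ee_pos: [631.4, -330.1, 130.2]
ee_rot: [-180.0, -0.0, 90.1]
force: [0.5, -0.2, 0.8]
gripper_width: 91.2
gripper_force: 0.0
```

```bash
cat >> h.py <<'E'
def wheel(name,guess,rad,zt=12,show=True):
    "measure a lying wheel: centre at top face, bore flat direction (deg, world)"
    im,ps=snap(name); c=proj("wrist",[*guess,zt],ps); print("at",ps[1],state()['ee_rot'],state()['time_s'],"px",c)
    hsv=cv2.cvtColor(im,cv2.COLOR_BGR2HSV); m=(hsv[...,1]<70).astype(np.uint8)
    cn,h=cv2.findContours(m,cv2.RETR_CCOMP,cv2.CHAIN_APPROX_NONE)
    for i,k in enumerate(cn):
        if h[0][i][3]<0 and cv2.contourArea(k)>300 and np.hypot(*(np.mean(k[:,0],0)-c))<45:
            e=cv2.fitEllipse(k); C=onz("wrist",e[0],zt,ps); w=np.array([onz("wrist",q,zt,ps)[:2] for q in k[:,0]])
            print("disc",np.round(e[0],1),np.round(C,1),"diam",np.round(2*np.sqrt(cv2.contourArea(w.astype(np.float32)/1)/np.pi),1))
            j=h[0][i][2]
            while j>=0:
                b=cn[j]
                if cv2.contourArea(b)>60:
                    for z in(0,12):
                        W=np.array([onz("wrist",q,z,ps)[:2] for q in b[:,0]],np.float32); M=cv2.moments(W); g=np.array([M['m10'],M['m01']])/M['m00']
                        v=C[:2]-g; print(" bore z",z,"cent",np.round(g,2),"off",np.round(np.hypot(*v),2),"dir",np.round(np.degrees(np.arctan2(v[1],v[0])),1),"area",M['m00'])
                j=h[0][j][0]
    x,y=int(c[0])-60,int(c[1])-60; x=max(x,0);y=max(y,0)
    cv2.imwrite(f"pics/{name}c.png",cv2.resize(im[y:y+120,x:x+120],(600,600),interpolation=cv2.INTER_CUBIC)); print("crop",x,y,"x5")
    return im,ps
E
python3 -c "
from h import *
wheel('a66',(630,-260),33)"
```

```text
at [ 631.36213034 -330.06389092  130.19519899] [-1.79982473e+02 -2.28068155e-02  9.01144306e+01] 14.65 px [272.20719205 124.23291592]
disc [273.  125.4] [ 630.7 -260.9   12. ] diam 65.1
 bore z 0 cent [ 631.98 -260.04] off 1.59 dir -145.3 area 496.1404085122049
 bore z 12 cent [ 631.93 -260.02] off 1.57 dir -143.7 area 454.40801141643897
crop 212 64 x5
```

View pics/a66c.png

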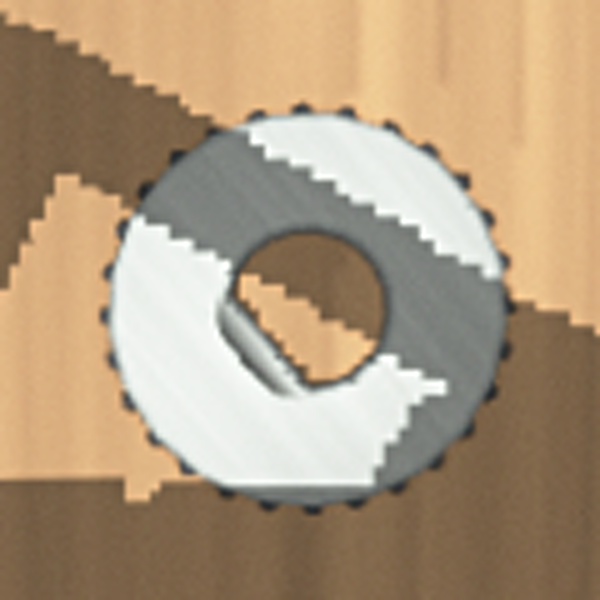

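```bash
python3 -c "
from h import *
go(630.7,-260.9,24,-55); print(state()['qpos'])"
```

```text
move [ 6.91 -0.06 10.64] turn 2.533 at [ 631.5 -330.   130.4] yaw 90.11
[-2.85208701e+01  3.47017276e+01  7.77855142e+01  1.25713083e-02
  6.75390719e+01 -2.86401098e+01]
```

Call:
step_arm([
  [[6.9, -0.06, 0, 2.533, 1], [6.9, -0.06, 0, 2.533, 1], [6.9, -0.06, 0, 2.533, 1], [6.9, -0.06, 0, 2.533, 1], [6.9, -0.06, 0, 2.533, 1], [6.9, -0.06, 0, 2.533, 1], [6.9, -0.06, 0, 2.533, 1], [6.9, -0.06, 0, 2.533, 1], [6.9, -0.06, 0, 2.533, 1], [6.9, -0.06, 0, 2.533, 1], [6.9, -0.06, 0, 2.533, 1], [6.9, -0.06, 0, 2.533, 1], [6.9, -0.06, 0, 2.533, 1], [6.9, -0.06, 0, 2.533, 1], [6.9, -0.06, 5, 2.533, 1], [6.9, -0.06, 9, 2.533, 1], [6.9, -0.06, 10.6, 2.533, 1], [6.9, -0.06, 10.6, 2.533, 1], [6.9, -0.06, 10.6, 2.533, 1]],
])

```text
time_s: 17.02
ee_pos: [631.5, -262.6, 25.6]
ee_rot: [-179.9, -0.1, -55.1]
force: [-1.1, 0.2, -0.1]
gripper_width: 91.4
gripper_force: 0.0
```

Call:
step_arm([
  [[0, 0, 0, 0, 0], [0, 0, 0, 0, 0], [0, 0, 0, 0, 0], [0, 0, 0, 0, 0], [0, 0, 0, 0, 0], [0, 0, 0, 0, 0], [0, 0, -1, 0, 0], [0, 0, -5, 0, 0], [0, 0, -10, 0, 0], [0, 0, -14, 0, 0], [0, 0, -14, 0, 0], [0, 0, -14, 0, 0], [0, 0, -14, 0, 0]],
], newtons=30)

```text
time_s: 18.65
ee_pos: [629.1, -262.2, 161.7]
ee_rot: [179.8, 0.2, -55.1]
force: [-0.5, 0.0, -2.9]
gripper_width: 64.9
gripper_force: 30.0
```

```bash
python3 -c "
from h import *
print(state()['force']); im,ps=snap('h66',crop=(170,170,380,310),scale=3.8)
for z in(10,22):print([np.round((proj('wrist',ps[1]+ps[0]@[x,y,z],ps)-170)*3.8) for x,y in((0,0),(33,0),(-33,0),(0,33),(0,-33))])
go(549.1,169.8,160,115.3)"
```

```text
[-0.52326308  0.03263692 -2.93220936]
[array([385., 351.]), array([385., 123.]), array([386., 546.]), array([617., 348.]), array([154., 348.])]
[array([386., 318.]), array([385., 102.]), array([386., 506.]), array([604., 316.]), array([168., 316.])]
move [-40.04 -18.11   0.3 ] turn -2.975 at [ 629.4 -262.3  162. ] yaw -55.13
```

View pics/h66.png

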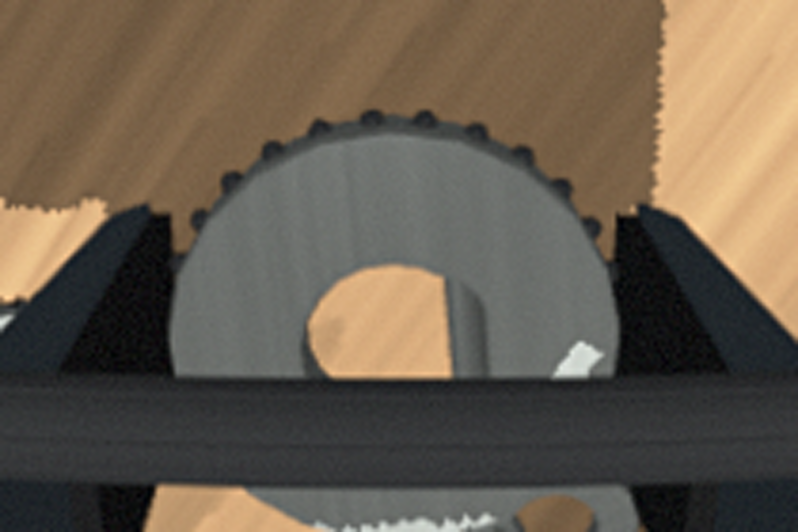

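Call:
step_arm([
  [[-40.1, -18, 0, -2.97, 0], [-40.1, -18, 0, -2.97, 0], [-40.1, -18, 0, -2.97, 0], [-40.1, -18, 0, -2.97, 0], [-40.1, -18, 0, -2.97, 0], [-40.1, -18, 0, -2.97, 0], [-40.1, -18, 0, -2.97, 0], [-40.1, -18, 0, -2.97, 0], [-40.1, -18, 0, -2.97, 0], [-40.1, -18, 0, -2.97, 0], [-40.1, -18, 0, -2.97, 0], [-40.1, -18, 0, -2.97, 0], [-40.1, -18, 0, -2.97, 0], [-40.1, -18, 0, -2.97, 0], [-40.1, -18, 0, -2.97, 0], [-40.1, -18, 0, -2.97, 0], [-40.1, -18, 0, -2.97, 0], [-40.1, -18, 0, -2.97, 0], [-40.1, -18, 0, -2.97, 0], [-40.1, -18, 0, -2.97, 0]],
])

```text
time_s: 21.2
ee_pos: [548.9, 169.2, 164.4]
ee_rot: [-180.0, 0.0, 115.0]
force: [0.8, -0.5, -2.6]
gripper_width: 64.6
gripper_force: 30.0
```

```bash
python3 -c "
from h import *
go(548.2,171.6,120,115.2);go(548.2,171.6,49,115.2); print(state()['force'],state()['gripper_width'])"
```

```text
move [0.25 0.04 4.44] turn -0.003 at [548.9 169.2 164.4] yaw 115.0
move [ 0.25  0.04 11.54] turn -0.003 at [548.9 169.2 164.4] yaw 115.0
[ 0.83020098 -0.45085341 -2.57509694] 64.5885971667585
```

Call:
step_arm([
  [[0.25, 0.04, 2, -0.003, 0], [0.25, 0.04, 4, -0.003, 0], [0.25, 0.04, 4.8, -0.003, 0], [0.25, 0.04, 5.2, -0.003, 0], [0.25, 0.04, 5.6, -0.003, 0], [0.25, 0.04, 6, -0.003, 0], [0.25, 0.04, 6, -0.003, 0], [0.25, 0.04, 6, -0.003, 0]],
])

```text
time_s: 22.2
ee_pos: [548.4, 171.7, 104.7]
ee_rot: [180.0, 0.0, 115.2]
force: [0.8, 0.2, -3.0]
gripper_width: 64.9
gripper_force: 30.0
```

Call:
step_arm([
  [[0, 0, 1, 0, 0], [0, 0, 2, 0, 0], [0, 0, 3, 0, 0], [0, 0, 4, 0, 0], [0, 0, 4.8, 0, 0], [0, 0, 5.2, 0, 0], [0, 0, 5.45, 0, 0], [0, 0, 5.45, 0, 0]],
])

```text
time_s: 23.2
ee_pos: [548.6, 171.8, 49.9]
ee_rot: [179.9, 0.0, 115.2]
force: [2.8, 1.5, -4.7]
gripper_width: 64.7
gripper_force: 30.0
```

Call:
step_arm([
  [[0, 0, 0, 0, 1], [0, 0, 0, 0, 1], [0, 0, 0, 0, 1], [0, 0, -3, 0, 1], [0, 0, -8, 0, 1], [0, 0, -8, 0, 1], [-39.3, -5.8, -8, 0.44, 1], [-39.3, -5.8, -8, 0.44, 1], [-39.3, -5.8, -8, 0.44, 1], [-39.3, -5.8, -8, 0.44, 1], [-39.3, -5.8, -8, 0.44, 1], [-39.3, -5.8, -8, 0.44, 1], [-39.3, -5.8, -8, 0.44, 1], [-39.3, -5.8, -8, 0.44, 1], [-39.3, -5.8, -8, 0.44, 1], [-39.3, -5.8, -8, 0.44, 1]],
])

```text
time_s: 25.2
ee_pos: [662.9, -206.6, 130.1]
ee_rot: [-180.0, -0.0, 90.1]
force: [0.9, -0.8, -0.1]
gripper_width: 90.9
gripper_force: 0.0
```

```bash
python3 -c "
from h import *
wheel('a58',(663,-137),29); print(state()['qpos'])"
```

```text
at [ 662.87478047 -206.63288741  130.0999347 ] [-1.79988839e+02 -1.27346487e-02  9.01137938e+01] 25.25 px [274.05725923 124.73100161]
disc [273.6 125.1] [ 662.6 -137.3   12. ] diam 56.9
 bore z 0 cent [ 663.43 -135.94] off 1.62 dir -121.3 area 494.5421777199954
 bore z 12 cent [ 663.39 -135.94] off 1.59 dir -120.1 area 452.9274894495029
crop 214 64 x5
[-1.82784555e+01  3.31319871e+01  8.07696629e+01  9.36473232e-03
  6.61129592e+01 -1.83960438e+01]
```

```bash
cat >> h.py <<'E'
def flat(name,C,gdir):
    "line fit of the bore's flat, z=0 edge; C centre, gdir guess deg"
    d=np.load(f"pics/{name}.npz"); im=d['im']; ps=(d['R'],d['p'])
    m=(cv2.cvtColor(im,cv2.COLOR_BGR2HSV)[...,1]<70).astype(np.uint8); cn,h=cv2.findContours(m,cv2.RETR_CCOMP,cv2.CHAIN_APPROX_NONE)
    for i,k in enumerate(cn):
        if h[0][i][3]>=0 and cv2.contourArea(k)>60:
            W=np.array([onz("wrist",q,2,ps)[:2] for q in k[:,0]])-C
            if np.abs(W).max()<20:
                for _ in range(3):
                    n=np.array([np.cos(np.radians(gdir)),np.sin(np.radians(gdir))]); t=W@[-n[1],n[0]]; q=W[(np.abs(t)<7)&(W@n>0)]
                    v=cv2.fitLine(q.astype(np.float32),cv2.DIST_HUBER,0,.01,.01).ravel()[:2]; a=np.degrees(np.arctan2(-v[0],v[1])); gdir=a if abs((a-gdir+180)%360-180)<90 else a+180
                print("flat dir",(gdir+180)%360-180,"dist",np.mean(q@n))
E
python3 -c "
from h import *
flat('a66',[630.7,-260.9],-143);flat('a58',[662.6,-137.3],-120); go(662.6,-137.3,24,-40)"
```

```text
flat dir -141.23383 dist 8.418570723304077
flat dir -125.134125 dist 8.349008358567561
move [ 6.95 -0.02 10.62] turn 2.271 at [ 663.  -206.8  130.2] yaw 90.11
```

Call:
step_arm([
  [[6.8, 0, 0, 2.27, 1], [6.8, 0, 0, 2.27, 1], [6.8, 0, 0, 2.27, 1], [6.8, 0, 0, 2.27, 1], [6.8, 0, 0, 2.27, 1], [6.8, 0, 0, 2.27, 1], [6.8, 0, 0, 2.27, 1], [6.8, 0, 0, 2.27, 1], [6.8, 0, 0, 2.27, 1], [6.8, 0, 0, 2.27, 1], [6.8, 0, 0, 2.27, 1], [6.8, 0, 0, 2.27, 1], [6.8, 0, 0, 2.27, 1], [6.8, 0, 5, 2.27, 1], [6.8, 0, 9, 2.27, 1], [6.8, 0, 10.6, 2.27, 1], [6.8, 0, 10.6, 2.27, 1], [6.8, 0, 10.6, 2.27, 1], [6.8, 0, 10.6, 2.27, 1]],
])

```text
time_s: 27.62
ee_pos: [663.7, -140.7, 24.7]
ee_rot: [-180.0, -0.1, -40.0]
force: [-1.2, -0.3, -0.1]
gripper_width: 91.0
gripper_force: 0.0
```

Call:
step_arm([
  [[0, 0, 0, 0, 0], [0, 0, 0, 0, 0], [0, 0, 0, 0, 0], [0, 0, 0, 0, 0], [0, 0, 0, 0, 0], [0, 0, 0, 0, 0], [0, 0, -1, 0, 0], [0, 0, -5, 0, 0], [0, 0, -10, 0, 0], [0, 0, -14, 0, 0], [0, 0, -14, 0, 0], [0, 0, -14, 0, 0], [0, 0, -14, 0, 0]],
], newtons=30)

```text
time_s: 29.25
ee_pos: [661.9, -140.4, 161.6]
ee_rot: [179.9, 0.2, -40.1]
force: [0.5, 0.1, -2.6]
gripper_width: 57.2
gripper_force: 30.0
```

```bash
python3 -c "
from h import *
print(state()['force'],state()['ee_rot']); im,ps=snap('h58',crop=(170,170,380,310),scale=3.8)
for z in(13,):print([np.round((proj('wrist',ps[1]+ps[0]@[x,y,z],ps)-170)*3.8) for x,y in((0,0),(29,0),(13,0),(13,13),(13,-13))])
"
```

```text
[ 0.4673409   0.05774119 -2.60708863] [179.87692007   0.22276066 -40.06269735]
[array([384., 340.]), array([384., 144.]), array([384., 255.]), array([478., 255.]), array([291., 255.])]
```

View pics/h58.png

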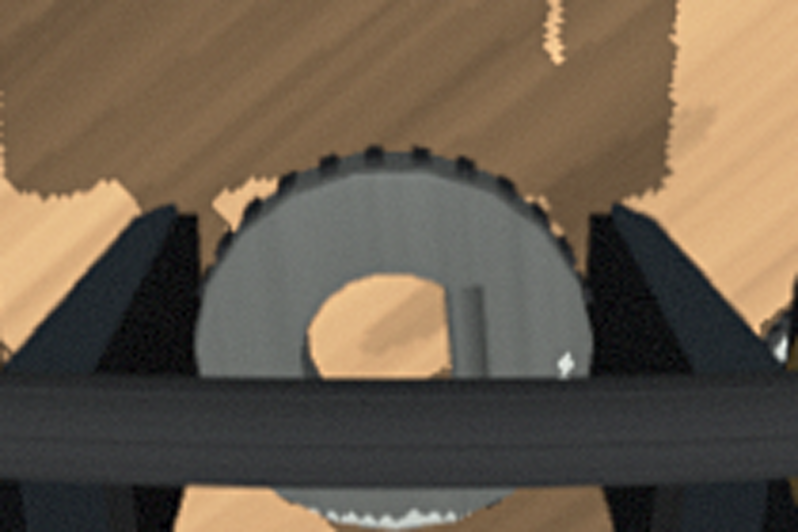

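```bash
cat >> h.py <<'E'
def tl(p,q,tz,ps):
    "flat normal dir and distance in tool frame from two pixels at tool height tz"
    R,c=ps; o=[]
    for u in(p,q):
        a,d=ray("wrist",u,ps); a=R.T@(a-c); d=R.T@d; o.append((a+d*(tz-a[2])/d[2])[:2])
    v=o[1]-o[0]; n=np.array([v[1],-v[0]])/np.hypot(*v); n=n if n@[0,1]>0 else -n
    print("pts",np.round(o,1).tolist(),"angle from y toward x",round(float(np.degrees(np.arctan2(n[0],n[1]))),1),"d",round(float(n@o[0]),1))
E
python3 -c "
from h import *
for nm,L,z in(('h66',[((443,280),(452,376),24),((480,295),(488,376),14)],0),('h58',[((443,287),(451,372),24),((484,290),(487,376),13)],0)):
    d=np.load(f'pics/{nm}.npz'); ps=(d['R'],d['p'])
    for p,q,z in L: tl(np.array(p)/3.8+170,np.array(q)/3.8+170,z,ps)
d=np.load('pics/h58.npz'); ps=(d['R'],d['p'])
for u,z in(((384,273),13),((195,345),13),((592,345),13),((384,170),13)): tl(np.array(u)/3.8+170,np.array(u)/3.8+171,z,ps)
"
```

```text
pts [[5.0, 8.7], [-11.0, 10.3]] angle from y toward x 5.8 d 9.2
pts [[6.6, 13.6], [-6.2, 15.1]] angle from y toward x 6.7 d 14.2
pts [[3.9, 8.7], [-10.3, 10.2]] angle from y toward x 5.8 d 9.1
pts [[7.7, 14.0], [-5.7, 14.8]] angle from y toward x 3.4 d 14.5
pts [[10.3, -0.1], [9.8, 0.5]] angle from y toward x 43.0 d 7.0
pts [[-1.0, -27.4], [-1.6, -26.8]] angle from y toward x 41.4 d -21.2
pts [[-1.0, 29.9], [-1.6, 30.5]] angle from y toward x 44.0 d 20.8
pts [[25.3, -0.0], [24.8, 0.5]] angle from y toward x 43.8 d 17.5
```

```bash
python3 -c "
from h import *
go(548.4,172.6,160,112.3)"
```

```text
move [-28.85 -16.64   0.24] turn -2.659 at [ 662.1 -140.4  161.8] yaw -40.06
```

Call:
step_arm([
  [[-28.8, -16.6, 0, -2.66, 0], [-28.8, -16.6, 0, -2.66, 0], [-28.8, -16.6, 0, -2.66, 0], [-28.8, -16.6, 0, -2.66, 0], [-28.8, -16.6, 0, -2.66, 0], [-28.8, -16.6, 0, -2.66, 0], [-28.8, -16.6, 0, -2.66, 0], [-28.8, -16.6, 0, -2.66, 0], [-28.8, -16.6, 0, -2.66, 0], [-28.8, -16.6, 0, -2.66, 0], [-28.8, -16.6, 0, -2.66, 0], [-28.8, -16.6, 0, -2.66, 0], [-28.8, -16.6, 0, -2.66, 0], [-28.8, -16.6, 0, -2.66, 0], [-28.8, -16.6, 0, -2.66, 0], [-28.8, -16.6, 0, -2.66, 0], [-28.8, -16.6, 0, -2.66, 0], [-28.8, -16.6, 0, -2.66, 0]],
])

```text
time_s: 31.55
ee_pos: [549.5, 171.8, 163.9]
ee_rot: [-180.0, 0.0, 112.3]
force: [-1.2, 0.7, -2.1]
gripper_width: 56.6
gripper_force: 30.0
```

```bash
python3 -c "
from h import *
go(548.4,172.6,104,112.3); im,ps=snap('v58',crop=(170,120,380,310),scale=3)
c=cv2.imread('pics/v58.png'); print(state()['gripper_width'])"
```

```text
move [ 0.12 -0.07  5.99] turn -0.0 at [549.5 171.8 163.9] yaw 112.3
56.88900796622768
```

View pics/v58.png

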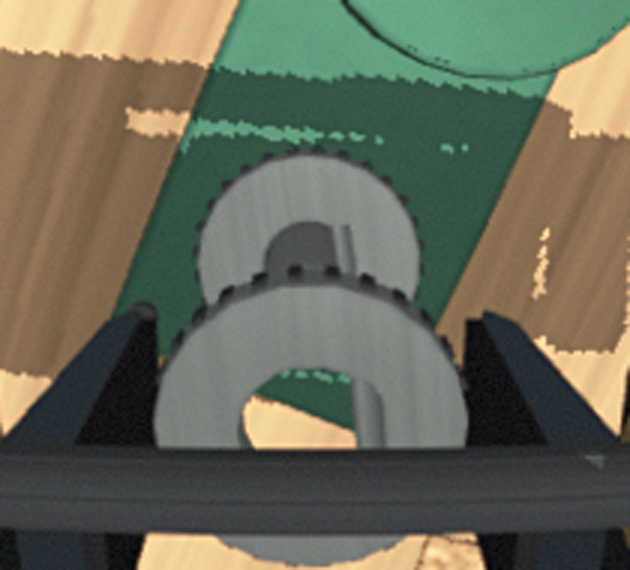

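Call:
step_arm([
  [[0.1, -0.05, 3, 0, 0], [0.1, -0.05, 4, 0, 0], [0.1, -0.05, 4.8, 0, 0], [0.1, -0.05, 5.2, 0, 0], [0.1, -0.05, 5.6, 0, 0], [0.1, -0.05, 6, 0, 0], [0.1, -0.05, 6.2, 0, 0], [0.1, -0.05, 6.2, 0, 0]],
])

```text
time_s: 32.6
ee_pos: [548.7, 172.5, 101.9]
ee_rot: [-180.0, 0.0, 112.3]
force: [0.1, 0.9, -2.6]
gripper_width: 57.0
gripper_force: 30.0
```

Call:
step_arm([
  [[0, 0, 1, 0, 0], [0, 0, 2, 0, 0], [0, 0, 3, 0, 0], [0, 0, 3.6, 0, 0], [0, 0, 4.0, 0, 0], [0, 0, 4.05, 0, 0], [0, 0, 4.05, 0, 0]],
])

```text
time_s: 33.48
ee_pos: [548.6, 172.6, 61.4]
ee_rot: [-180.0, -0.0, 112.3]
force: [-0.6, 2.3, -3.2]
gripper_width: 57.3
gripper_force: 30.0
```

Call:
step_arm([
  [[0, 0, 0.08, 0, 0], [0, 0, 0.08, 0, 1], [0, 0, 0.08, 0, 1], [0, 0, 0.08, 0, 1], [0, 0, 0.08, 0, 1], [0, 0, -4, 0, 1], [0, 0, -6.9, 0, 1], [0, 0, -6.9, 0, 1], [-38.7, -18.8, -6.9, 0.389, 1], [-38.7, -18.8, -6.9, 0.389, 1], [-38.7, -18.8, -6.9, 0.389, 1], [-38.7, -18.8, -6.9, 0.389, 1], [-38.7, -18.8, -6.9, 0.389, 1], [-38.7, -18.8, -6.9, 0.389, 1], [-38.7, -18.8, -6.9, 0.389, 1], [-38.7, -18.8, -6.9, 0.389, 1], [-38.7, -18.8, -6.9, 0.389, 1], [-38.7, -18.8, -6.9, 0.389, 1]],
])

```text
time_s: 35.72
ee_pos: [521.8, -255.4, 129.9]
ee_rot: [-179.9, -0.0, 90.1]
force: [0.4, -0.1, -0.4]
gripper_width: 91.1
gripper_force: 0.0
```

```bash
python3 -c "
from h import *
wheel('a50',(521,-187),25); print(state()['qpos'])"
```

```text
at [ 521.78272681 -255.40709531  129.89274951] [-1.79960225e+02 -2.85263482e-02  9.01620292e+01] 35.775 px [273.07639019 126.27897956]
disc [272.5 127.8] [ 520.6 -188.3   12. ] diam 49.6
 bore z 0 cent [ 519.93 -189.71] off 1.59 dir 66.6 area 492.3269359259866
 bore z 12 cent [ 520.   -189.51] off 1.37 dir 65.5 area 450.873121938901
crop 213 66 x5
[-2.72138357e+01  2.37287054e+01  9.75887952e+01  8.23885925e-03
  5.87309375e+01 -2.73801543e+01]
```

```bash
python3 -c "
from h import *
flat('a50',[520.6,-188.3],66); go(520.6,-188.3,24,90)"
```

```text
flat dir 66.451385 dist 8.336358071048222
move [ 6.71 -0.11 10.62] turn 0.003 at [ 522.  -255.4  130.1] yaw 90.16
```

Call:
step_arm([
  [[6.65, -0.1, 0, -1.271, 0.78], [6.65, -0.1, 0, -1.271, 0.78], [6.65, -0.1, 0, -1.271, 0.78], [6.65, -0.1, 0, -1.271, 0.78], [6.65, -0.1, 0, -1.271, 0.78], [6.65, -0.1, 0, -1.271, 0.78], [6.65, -0.1, 0, -1.271, 0.78], [6.65, -0.1, 5, -1.271, 0.78], [6.65, -0.1, 9, -1.271, 0.78], [6.65, -0.1, 10.6, -1.271, 0.78], [6.65, -0.1, 10.6, -1.271, 0.78], [6.65, -0.1, 10.6, -1.271, 0.78], [6.65, -0.1, 10.6, -1.271, 0.78]],
])

```text
time_s: 37.4
ee_pos: [521.5, -190.5, 25.3]
ee_rot: [-180.0, 0.1, 162.9]
force: [0.2, -0.5, -0.4]
gripper_width: 71.1
gripper_force: 0.0
```

Call:
step_arm([
  [[0, 0, 0, 0, 0], [0, 0, 0, 0, 0], [0, 0, 0, 0, 0], [0, 0, 0, 0, 0], [0, 0, 0, 0, 0], [0, 0, 0, 0, 0], [0, 0, -1, 0, 0], [0, 0, -5, 0, 0], [0, 0, -10, 0, 0], [0, 0, -14, 0, 0], [0, 0, -14, 0, 0], [0, 0, -14, 0, 0], [0, 0, -14, 0, 0]],
], newtons=30)

```text
time_s: 39.02
ee_pos: [519.8, -190.1, 162.8]
ee_rot: [180.0, -0.2, 162.9]
force: [-0.1, -0.2, -0.9]
gripper_width: 49.0
gripper_force: 30.0
```

```bash
python3 -c "
from h import *
print(state()['force'],state()['ee_rot']); im,ps=snap('h50',crop=(170,170,380,310),scale=3.8)
go(549.5,170,162,123.8)
"
```

```text
[-0.11917587 -0.16795803 -0.94546769] [179.99803215  -0.20500248 162.88069369]
move [ 7.78 35.28  0.11] turn 0.682 at [ 520.  -190.1  162.8] yaw 162.88
```

View pics/h50.png

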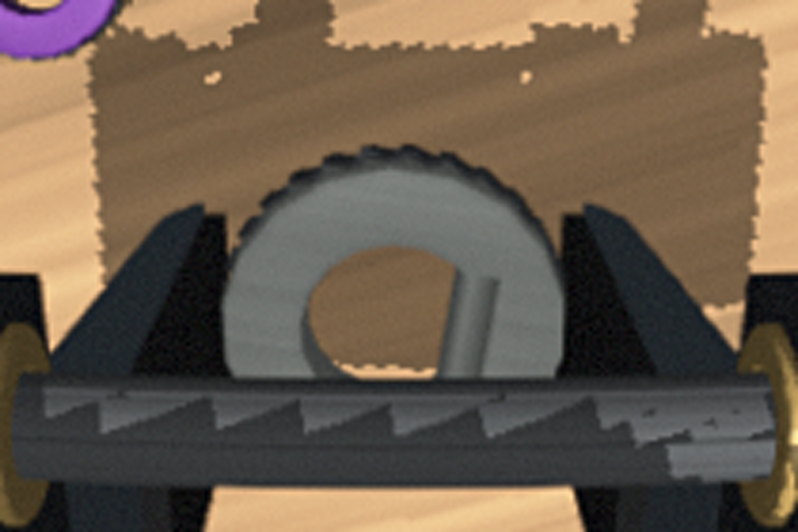

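```bash
python3 -c "
from h import *
d=np.load('pics/h50.npz'); ps=(d['R'],d['p'])
f=lambda u:np.array(u)/3.8+170
tl(f((456,272)),f((440,372)),24,ps); tl(f((497,282)),f((486,372)),13.3,ps); tl(f((392,168)),f((392,246)),13.3,ps)
"
```

```text
pts [[6.0, 8.5], [-10.6, 6.3]] angle from y toward x -7.4 d 7.7
pts [[8.5, 13.7], [-5.5, 12.6]] angle from y toward x -4.8 d 13.0
pts [[25.2, -1.1], [13.9, -1.1]] angle from y toward x 0.0 d -1.1
```

Call:
step_arm([
  [[7.7, 35.2, 0, 0.687, 0], [7.7, 35.2, 0, 0.687, 0], [7.7, 35.2, 0, 0.687, 0], [7.7, 35.2, 0, 0.687, 0], [7.7, 35.2, 0, 0.687, 0], [7.7, 35.2, 0, 0.687, 0], [7.7, 35.2, 0, 0.687, 0], [7.7, 35.2, 0, 0.687, 0], [7.7, 35.2, 0, 0.687, 0], [7.7, 35.2, 0, 0.687, 0]],
])

```text
time_s: 40.33
ee_pos: [551.0, 167.2, 164.4]
ee_rot: [-180.0, 0.0, 123.4]
force: [-0.1, -0.3, -0.9]
gripper_width: 49.0
gripper_force: 30.0
```

```bash
python3 -c "
from h import *
go(550.1,169.1,103,123.5); print(state()['gripper_width'],state()['force'])"
```

```text
move [0.21 0.04 6.14] turn -0.002 at [551.  167.2 164.4] yaw 123.4
48.9795738702087 [-0.13185027 -0.25548878 -0.90923534]
```

Call:
step_arm([
  [[0.2, 0.04, 3, 0, 0], [0.2, 0.04, 4, 0, 0], [0.2, 0.04, 4.8, 0, 0], [0.2, 0.04, 5.2, 0, 0], [0.2, 0.04, 5.6, 0, 0], [0.2, 0.04, 6, 0, 0], [0.2, 0.04, 6.2, 0, 0], [0.2, 0.04, 6.2, 0, 0]],
])

```text
time_s: 41.32
ee_pos: [550.1, 170.6, 102.3]
ee_rot: [-180.0, 0.0, 123.5]
force: [0.0, -0.5, -1.7]
gripper_width: 48.6
gripper_force: 30.0
```

Call:
step_arm([
  [[0, 0, 1, 0, 0], [0, 0, 2, 0, 0], [0, 0, 2.5, 0, 0], [0, 0, 2.8, 0, 0], [0, 0, 2.8, 0, 0]],
])

```text
time_s: 41.95
ee_pos: [550.3, 170.6, 74.3]
ee_rot: [-180.0, 0.0, 123.5]
force: [0.7, -0.4, -1.1]
gripper_width: 49.2
gripper_force: 30.0
```

Call:
step_arm([
  [[0, 0, 0.05, 0, 0], [0, 0, 0.05, 0, 1], [0, 0, 0.05, 0, 1], [0, 0, 0.05, 0, 1], [0, 0, 0.05, 0, 1], [0, 0, -3, 0, 1], [0, 0, -5.6, 0, 1], [0, 0, -5.6, 0, 1], [-20.2, -17.7, -5.6, 0.585, 1], [-20.2, -17.7, -5.6, 0.585, 1], [-20.2, -17.7, -5.6, 0.585, 1], [-20.2, -17.7, -5.6, 0.585, 1], [-20.2, -17.7, -5.6, 0.585, 1], [-20.2, -17.7, -5.6, 0.585, 1], [-20.2, -17.7, -5.6, 0.585, 1], [-20.2, -17.7, -5.6, 0.585, 1]],
])

```text
time_s: 43.95
ee_pos: [514.4, -94.1, 130.3]
ee_rot: [-180.0, -0.0, 90.1]
force: [0.9, 0.7, 0.0]
gripper_width: 91.4
gripper_force: 0.0
```

```bash
python3 -c "
from h import *
wheel('a42',(514,-26),21); print(state()['qpos'])
d=np.load('pics/a42.npz')
for g in(0,90,180,270): flat('a42',[514,-26],g)"
```

```text
at [514.35421654 -94.08303764 130.26764833] [-1.79994876e+02 -1.02722860e-02  9.01249900e+01] 44.0 px [273.44262933 126.59617968]
disc [273.6 127.4] [514.2 -26.6  12. ] diam 41.5
 bore z 0 cent [512.86 -25.97] off 1.45 dir -27.1 area 496.6463819371711
 bore z 12 cent [512.91 -25.86] off 1.46 dir -31.5 area 454.87814047036227
crop 213 66 x5
[-1.16423401e+01  1.89956297e+01  1.05316977e+02  1.09091011e-02
  5.56945051e+01 -1.17734796e+01]
flat dir -27.682373 dist 8.815361949251617
flat dir 95.79236 dist 12.17226279606242
flat dir 169.34286 dist 12.412813258254193
flat dir -27.682373 dist 8.815986825442398
```

```bash
python3 -c "
from h import *
go(514.2,-26.6,24,60)"
```

```text
move [ 6.76 -0.   10.63] turn 0.526 at [514.4 -94.2 130.3] yaw 90.12
```

Call:
step_arm([
  [[6.9, -0.08, 0, 0.526, 0.8], [6.9, -0.08, 0, 0.526, 0.8], [6.9, -0.08, 0, 0.526, 0.8], [6.9, -0.08, 0, 0.526, 0.8], [6.9, -0.08, 5, 0.526, 0.8], [6.9, -0.08, 9, 0.526, 0.8], [6.9, -0.08, 10.6, 0.526, 0.8], [6.9, -0.08, 10.6, 0.526, 0.8], [6.9, -0.08, 10.6, 0.526, 0.8], [6.9, -0.08, 10.6, 0.526, 0.8]],
])

```text
time_s: 45.25
ee_pos: [513.6, -26.6, 24.7]
ee_rot: [180.0, -0.0, 59.9]
force: [0.5, 0.1, 0.8]
gripper_width: 73.1
gripper_force: 0.0
```

Call:
step_arm([
  [[0, 0, 0, 0, 0], [0, 0, 0, 0, 0], [0, 0, 0, 0, 0], [0, 0, 0, 0, 0], [0, 0, 0, 0, 0], [0, 0, 0, 0, 0], [0, 0, 0, 0, 0], [0, 0, -1, 0, 0], [0, 0, -5, 0, 0], [0, 0, -10, 0, 0], [0, 0, -14, 0, 0], [0, 0, -14, 0, 0], [0, 0, -14, 0, 0], [0, 0, -14, 0, 0]],
], newtons=30)

```text
time_s: 47.0
ee_pos: [512.3, -26.5, 163.0]
ee_rot: [-179.8, 0.1, 59.9]
force: [-0.2, -0.3, -1.3]
gripper_width: 40.6
gripper_force: 30.0
```

```bash
python3 -c "
from h import *
print(state()['force'],state()['ee_rot']); im,ps=snap('h42',crop=(170,170,380,310),scale=3.8)
go(549.5,170,162,115)
"
```

```text
[-0.15174215 -0.25491284 -1.25714752] [-1.79829148e+02  8.79969071e-02  5.98639601e+01]
move [18.86 -6.66  0.09] turn -0.962 at [512.4 -26.5 163. ] yaw 59.86
```

View pics/h42.png

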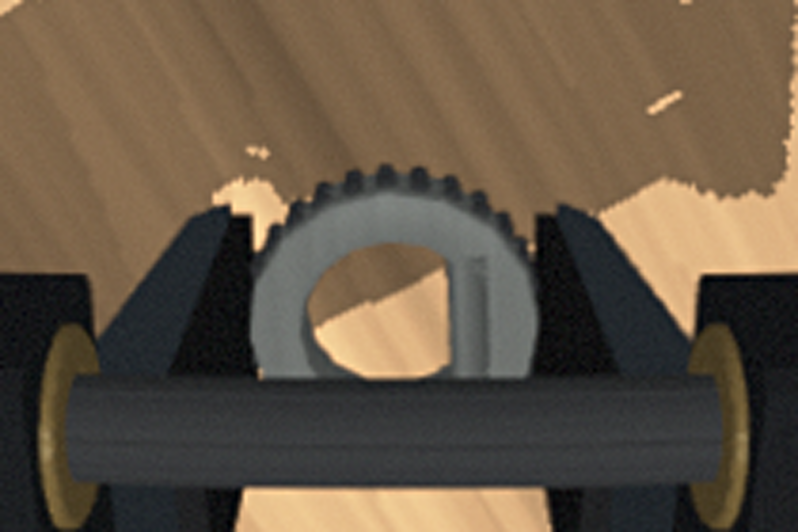

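```bash
python3 -c "
from h import *
d=np.load('pics/h42.npz'); ps=(d['R'],d['p'])
f=lambda u:np.array(u)/3.8+170
tl(f((447,268)),f((448,366)),24,ps); tl(f((486,256)),f((488,372)),12.7,ps); tl(f((392,192)),f((392,242)),12.7,ps)
"
```

```text
pts [[5.5, 8.4], [-10.7, 8.8]] angle from y toward x 1.5 d 8.6
pts [[11.5, 13.3], [-6.4, 14.1]] angle from y toward x 2.5 d 13.8
pts [[20.8, 0.2], [13.6, 0.2]] angle from y toward x 0.0 d 0.2
```

Call:
step_arm([
  [[18.9, -6.6, 0, -0.964, 0], [18.9, -6.6, 0, -0.964, 0], [18.9, -6.6, 0, -0.964, 0], [18.9, -6.6, 0, -0.964, 0], [18.9, -6.6, 0, -0.964, 0], [18.9, -6.6, 0, -0.964, 0], [18.9, -6.6, 0, -0.964, 0], [18.9, -6.6, 0, -0.964, 0], [18.9, -6.6, 0, -0.964, 0]],
])

```text
time_s: 48.18
ee_pos: [551.2, 169.7, 164.5]
ee_rot: [180.0, 0.0, 115.0]
force: [-0.2, 0.0, -0.8]
gripper_width: 40.9
gripper_force: 30.0
```

```bash
python3 -c "
from h import *
go(549.7,169.8,102,115.1); print(state()['gripper_width'],state()['force'])"
```

```text
move [ 0.07 -0.13  6.25] turn -0.001 at [551.2 169.7 164.5] yaw 115.03
40.887979392089115 [-0.22387623  0.0128586  -0.78649147]
```

Call:
step_arm([
  [[0.05, -0.12, 3, 0, 0], [0.05, -0.12, 4, 0, 0], [0.05, -0.12, 4.8, 0, 0], [0.05, -0.12, 5.2, 0, 0], [0.05, -0.12, 5.6, 0, 0], [0.05, -0.12, 6, 0, 0], [0.05, -0.12, 6.2, 0, 0], [0.05, -0.12, 6.2, 0, 0]],
])

```text
time_s: 49.18
ee_pos: [549.8, 169.9, 102.4]
ee_rot: [-180.0, 0.0, 115.1]
force: [-0.1, -0.0, -1.9]
gripper_width: 40.6
gripper_force: 30.0
```

Call:
step_arm([
  [[0, 0, 0.6, 0, 0], [0, 0, 1.1, 0, 0], [0, 0, 1.5, 0, 0], [0, 0, 1.65, 0, 0], [0, 0, 1.65, 0, 0]],
])

```text
time_s: 49.8
ee_pos: [549.9, 169.9, 85.8]
ee_rot: [-180.0, 0.0, 115.1]
force: [0.8, -0.7, -0.6]
gripper_width: 41.0
gripper_force: 30.0
```

Call:
step_arm([
  [[0, 0, 0.05, 0, 0], [0, 0, 0.05, 0, 1], [0, 0, 0.05, 0, 1], [0, 0, 0.05, 0, 1], [0, 0, 0.05, 0, 1], [0, 0, -5, 0, 1], [0, 0, -10, 0, 1], [-4, 0, -14, 0.43, 1], [-4, 0, -14, 0.43, 1], [-4, 0, -14, 0.43, 1], [-4, 0, -14, 0.43, 1], [-4, 0, -14, 0.43, 1]],
])

```text
time_s: 51.3
ee_pos: [566.7, 133.8, 225.8]
ee_rot: [-180.0, 0.0, 90.5]
force: [-0.4, 0.6, -0.0]
gripper_width: 91.0
gripper_force: 0.0
```

```bash
python3 -c "
from h import *
im,ps=snap('v42',crop=(150,50,410,245),scale=3); print(ps[1],state()['ee_rot'])
for z,r in((73,21),(61,25),(49,29),(37,33)):
    o=np.array([150,50]); print(z,[np.round((proj('wrist',[549.5+dx,170+dy,z],ps)-o)*3) for dx,dy in((-r,0),(r,0),(0,r))])"
```

```text
[566.72031113 133.76185063 225.77757934] [-1.79983656e+02  8.95680434e-03  9.05031642e+01]
73 [array([249., 331.]), array([384., 331.]), array([317., 263.])]
61 [array([242., 326.]), array([396., 327.]), array([319., 249.])]
49 [array([234., 323.]), array([407., 323.]), array([321., 236.])]
37 [array([228., 319.]), array([417., 320.]), array([322., 224.])]
```

View pics/v42.png

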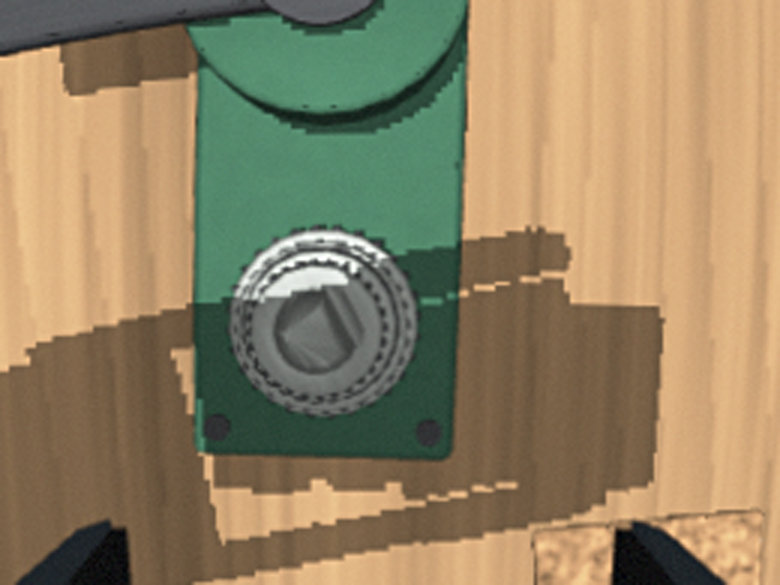

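Call:
step_arm([
  [[14.7, -1.4, 0, 1.471, 0.5], [14.7, -1.4, 0, 1.471, 0.5], [14.7, -1.4, 0, 1.471, 0.5], [14.7, -1.4, 0, 1.471, 0.5], [14.7, -1.4, 0, 1.471, 0.5], [14.7, -1.4, 0, 1.471, 0.5], [14.7, -1.4, 0, 1.471, 0.5], [14.7, -1.4, 0, 1.471, 0.5], [14.7, -1.4, 0, 1.471, 0.5], [14.7, -1.4, 0, 1.471, 0.5], [14.7, -1.4, 5, 1.471, 0.5], [14.7, -1.4, 9.4, 1.471, 0.5], [14.7, -1.4, 9.4, 1.471, 0.5], [14.7, -1.4, 9.4, 1.471, 0.5]],
])

```text
time_s: 53.1
ee_pos: [552.8, 281.2, 133.6]
ee_rot: [-179.9, -0.2, 6.2]
force: [0.3, 0.2, 0.2]
gripper_width: 45.4
gripper_force: 0.0
```

Call:
step_arm([
  [[0, 0, 0, 0, 0], [0, 0, 0, 0, 0], [0, 0, 0, 0, 0], [0, 0, 0, 0, 0], [0, 0, 0, 0, 0], [0, 0, 0, 0, 0], [0, 0, 0, -0.17, 0], [0, 0, 0, -0.34, 0], [0, 0, 0, -0.51, 0], [0, 0, 0, -0.68, 0], [0, 0, 0, -0.85, 0], [0, 0, 0, -1.02, 0], [0, 0, 0, -1.19, 0], [0, 0, 0, -1.36, 0], [0, 0, 0, -1.36, 0], [0, 0, 0, -1.36, 0]],
], newtons=45)

```text
time_s: 55.1
ee_pos: [551.5, 281.1, 132.4]
ee_rot: [-180.0, -0.1, 83.9]
force: [-2.6, 1.5, 5.0]
gripper_width: 12.9
gripper_force: 45.0
```

```bash
python3 -c "
from h import *
s=state();print(s['torque'],s['force'],s['ee_rot'],s['gripper_width'])"
```

```text
[0.30241774 0.37658099 0.11283312] [-2.62719574  1.46076158  5.03698628] [-1.79995631e+02 -5.41376770e-02  8.39212807e+01] 12.928579425664342
```

Remaining about 5.2° (0.09 rad); tighten against the stop.

Call:
step_arm([
  [[0, 0, 0, -0.05, 0], [0, 0, 0, -0.09, 0], [0, 0, 0, -0.1, 0], [0, 0, 0, -0.11, 0], [0, 0, 0, -0.11, 0]],
])

```text
time_s: 55.72
ee_pos: [551.5, 281.1, 132.4]
ee_rot: [-180.0, -0.1, 90.0]
force: [-2.3, 1.4, 5.2]
gripper_width: 12.3
gripper_force: 45.0
```

```bash
python3 -c "
from h import *
s=state();print(s['torque'],s['force'],s['ee_rot'],s['gripper_width'])"
```

```text
[ 0.20463176  0.29486055 -0.75488703] [-2.26569428  1.36680418  5.19938943] [-1.79981247e+02 -9.41169967e-02  9.00395357e+01] 12.346630433303638
```

Call:
step_arm([
  [[0, 0, 0, 0, 0.5], [0, 0, 0, 0, 0.5], [0, 0, 0, 0, 0.5], [0, 0, -6, 0, 0.5], [0, 0, -12, 0, 0.5], [-4, 0, -15, 0, 0.5], [-7, 0, -15, 0, 0.5], [-7, 0, -15, 0, 0.5], [-7, 0, -15, 0, 0.5]],
])

```text
time_s: 56.85
ee_pos: [552.1, 211.0, 281.4]
ee_rot: [-180.0, -0.0, 90.4]
force: [0.4, 0.3, 0.1]
gripper_width: 45.5
gripper_force: 0.0
```

```bash
python3 -c "
from h import *
w=grab_frame('wrist')[40:280,80:470]; t=grab_frame('top')[120:300,70:390]
a=cv2.resize(w,(480,295)); b=cv2.resize(t,(480,270)); cv2.imwrite('pics/end.png',np.vstack([a,b])); s=state(); print(s['force'],s['time_s'],s['gripper_force'])
from h import P
for q in [(684.5,38.5,16)]: print(proj('top',q))"
```

```text
[ 0.44625643 -0.65375796 -1.0404589 ] 56.95 0.0
[253.86488741 175.9406334 ]
```

View pics/end.png

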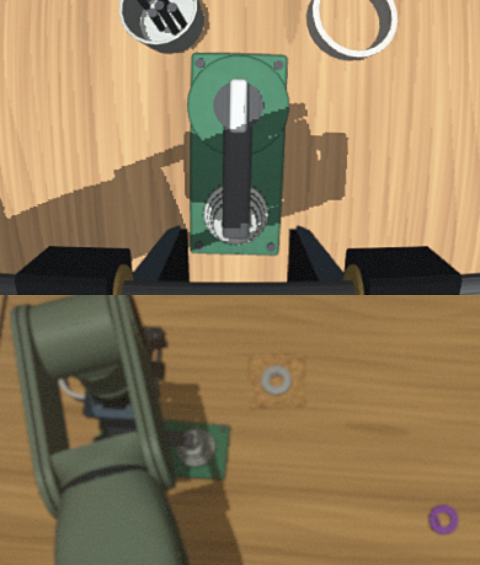

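The picture shows the keeper back over the arbor at (237,200). The blank is centred on the mat at (277,380), and the purple ring at (443,519) has not moved.

```bash
python3 -c "
from workcell import *
print(job_done())"
```

```text
the job is handed in; nothing more can be done
None
```

The job is handed in at about 57 s: the keeper gave clockwise and is back tight on its stop, the blank lies flat in the middle of the mat, and all four wheels (66, 58, 50, 42 mm) are home on the arbor, largest at the bottom, but the hand-in returned no verdict.

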